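Close the flask retaining bar and pin it

ROBOT

A 6-joint arm with a two-finger parallel gripper is mounted at the origin on the work surface. World frame = base frame: x ahead of the robot, y to its left, z up, the work surface at z = 0. Lengths are in mm, angles in rad, forces in N, time in s.
With the tool pointing down it reaches from about 350 to 975 mm from the base axis. Payload 7.1 kg.
Tool frame: the origin (TCP) lies at the very end of the fingers, on their centre line; the grasp point (between the pads) lies 19 mm behind it; z points along the fingers, y is the direction in which the jaws open and shut (so a half turn about z gives the same grasp; the last joint's range is limited). The gripper opens to 88 mm and grips with 3 to 60 N. Pads are 20 mm wide; open, the fingers measure 115 mm over their backs; the gripper's body (75 mm by 178 mm) begins 61 mm behind the grasp point.
Start: joints at [-1.202, 0.423, 1.63, -0, 1.089, -0.019], TCP at [236.361, -578.566, 222.675] pointing down, gripper open.
Joint ranges: [-3, 3], [-0.9, 2.11], [0.09, 2.58], [-1.31, 4.45], [0.11, 2.69], [-2.54, 2.54]. Speed limits (rad/s): [2.39, 2.39, 3.01, 3.14, 3.14, 3.14].

INTERFACE

Orientations are given as a rotation vector (axis times angle).
In Python, from workcell import * gives the robot as it stands.
- The arm moves only by the tool play_rows, never from a script. Its argument "plan" is text: rows parted by semicolons, each of 7 numbers parted by spaces: the finger opening in cm, from 0 to 8.78, then the shift along the tool's x, y, z in cm, then the turn, a rotation vector about the tool's x, y, z in degrees. A call has 1 to 20 rows; each row shifts and turns the commanded pose from where the row before left it, along the tool's axes as they then stand; what a row does not reach is not made up. A row lasts 1/8 s, in which the tool goes at most 62.5 mm and 10.7 degrees, less where a joint would pass 70% of its speed; a pose out of reach is approached as far as the arm can. A call is refused whole if a number of a shift passes 6.25 or a number of a turn 10.7, either way. A call with a gripper value outside its range is refused whole. The fingers move at their own pace and stop on an object; the grip force is fixed at half the most. Time passes only in rows, so rows that do not move let the fingers close. It gives the time, the measured TCP pose, the force and the opening at its end, in the units of the state.
- get_obs(): the state, without advancing time (a new reading comes with each control period).
- get_image(name): name is "side" or "top" or "wrist"; returns a dict with "pixels" (420x560x3 uint8, red, green, blue), "range_z" (420x560 float32, mm along the optical axis (not along the pixel's ray), 0 where there is no reading), "fx", "fy", "cx", "cy" (pixels), "eye" and "attitude" of the camera in the world. Camera axes: x right, y down, z forward; pixel columns grow to the right and rows downward; lengths in mm; the calibration is good to about 2 mm. A picture is of the moment at which its call begins.
- close_job(): hands the job in, once; it reports no verdict.
The state is a dict: "t": time; "qpos": joint angles; "qvel": joint speeds; "joint_torque": joint torques, N m; "ee_pos": TCP position; "orientation": TCP orientation; "ft_force": force on the tool from outside, world axes, zero at the start; "moment": the same for the moment, N m; "width": finger opening in mm.
Only numpy, scipy, OpenCV 4.12 (cv2) and the standard library are available. Lean on these libraries where they do the work, as an engineer would, in place of code of your own. Each camera call takes 0.05 s, during which the arm holds its last target. There are 200 camera calls.

TASK

Close the retaining bar in front of the two flasks: push its free end round until it meets the rubber buffer and press gently on for about half a second so that the rubber gives a little (about 7 to 10 N at the fingers), never pushing the bar with more than 12 N. Then take the black-headed catch pin from its rest and put it, fully down, into the hole in the board just in front of the closed bar so that the bar cannot swing back, and let go. Do not disturb the flasks or the white cup.

Things in the scene. Friction and masses are not known exactly. Their poses are not given: they have to be found in the camera images.
- board: white plastic board fixed on the bench, 320 x 340 x 30 mm (its x, y, z), origin at the centre of its underside, top face 30 mm above the origin. Its +x points away from the robot (turned by up to 0.18 rad), +y to the robot's left. It carries the pivot, the hole, the buffer and, near its far edge, two flasks
- pivot (a point): the fixed steel pivot pin of the bar, the point on its axis at the board's top face; its round head (20 mm across) keeps the bar down on the board, its top 56 mm above the bench. Its axes are the board's
- bar: aluminium bar, 22 mm wide, 20 mm tall, on the board, about 0.28 kg; swings flat about the pivot with some friction (1 to 4 N at the free end). Origin on the pivot at its underside; its +x runs along it to the free end 250 mm away. It starts open 0.35 to 0.75 rad towards the robot; closed, its +x points along the board's -y within 0.07 rad. It closes by its free end moving in the board's +x
- bar_end (a point): centre of the bar's free end face, half-way up (10 mm above the board)
- buffer (a joint): give of the round black rubber buffer, 18 mm across, behind the bar 200 mm along from the pivot: 0 free, 0.005 m flat, 5 N per mm; noisy. Must give 0.5 mm (2.5 N) or more for 0.3 s, never over 2.5 mm (12.5 N). A screw sets where it stands: its free face is 2 mm short of to 24 mm beyond (board +x) the line through the pivot along board y (a bar on that line: 11 mm): feel for it
- hole (a point): centre of the mouth of the catch pin's hole in the board's top face; 13.4 mm wide, 2 mm chamfer, 24 mm deep, vertical. It lies 100 mm from the pivot in the board's -y and 25.4 mm in its -x, just in front of the closed bar, whose near face then stands 1.5 to 16 mm from a pin in it
- pin_head (a point): centre of the catch pin's grip, an upright black cylinder 24 mm across, 30 mm tall, on a steel shank 12 mm across, 52 mm long, tip tapered to 6 mm, 67 mm below this point. z is the pin's axis, up. 0.07 kg. It starts in its rest, a grey block 70 x 70 x 30 mm with a hole like the board's, this point 43 mm above the block's top; fully down in the board it is 43 mm above the board's top
- flask_a: glass conical flask, 68 mm wide, 100 mm tall, on the far part of the board; origin at the centre of its underside; leave alone
- flask_b: the second such flask, beside the first, nearer the bar's free end; leave alone
- beaker: white cup, 72 mm wide, 90 mm tall, standing at the other side of the board from the pin's rest; origin at the centre of its underside; leave alone
There are look-alikes about, which are no part of the job. What is meant by the part that bears pin_head is not red or turquoise, and is the smaller of those in its own colour.

How it is judged (in metres and radians):
On the way:
1. the bar's free end is pressed into the buffer: the rubber gives at least 0.5 mm (2.5 N) for 0.3 s (value of joint buffer above 0.0005 m), for 0.3 s.
At the end, for the whole second after the job is handed in: the catch pin stands upright (within 0.15 rad) in the board's hole, within 4 mm of fully down, its head within 8 mm of over the hole, and the bar is closed behind it (within 0.12 rad of the board's y), everything released (horizontal distance between pin_head and hole below 0.008 m and z of pin_head in the frame of board below 0.077 m and angle between pin_head's own z axis and vertical below 0.15 rad and angle between the x axis of bar and the y axis of board, either way round below 0.12 rad and x of bar_end in the frame of board above 0.008 m); the robot touches nothing.
It fails at once if the buffer is squashed more than 2.5 mm (12.5 N) (value of joint buffer above 0.0025 m).
It fails at once if the fingers push the bar with more than 13 N (contact force between the fingers and bar above 13 N).
It fails at once if a flask or the cup is moved by more than 15 mm or tipped ((distance of flask_a from where it was at the start of the episode above 0.015 m or angle between flask_a's own z axis and vertical above 0.3 rad) or (distance of flask_b from where it was at the start of the episode above 0.015 m or angle between flask_b's own z axis and vertical above 0.3 rad) or (distance of beaker from where it was at the start of the episode above 0.015 m or angle between beaker's own z axis and vertical above 0.3 rad)).
It also fails if it takes over 72 s, if anything falls off the work surface, if the arm or the gripper's body presses on something with over 40 N, if the wrist force passes 120 N, or if a joint passes its speed limit or range.

## Working session

There is one attempt and no reset: what is moved stays moved. The work goes in short steps, Python scripts to look and compute and a tool call to move; the robot and the scene stay as the last step left them, time stands still between calls to the robot, and variables do not carry over. Pictures are saved under pics/ and viewed, about 8 in all and at most 12, crops included, and the job is handed in when it is done.

Besides the shell and the picture viewer there is one more tool, called as a command line: name --argument value ..., lists and objects as JSON in quotes. play_rows: Moves the arm, as the interface text tells. Its arguments: {"type":"object","properties":{"plan":{"type":"string"}},"required":["plan"]}

```bash
mkdir -p pics; cat > h.py <<'E'
from workcell import *
import numpy as np, cv2
from scipy.spatial.transform import Rotation as R
def snap(n):
    im=get_image(n); np.savez('pics/%s.npz'%n,**{k:np.asarray(v) for k,v in im.items()}); return im
def att(im):
    a=np.asarray(im['attitude'],float)
    return a if a.shape==(3,3) else R.from_rotvec(a).as_matrix()
def cloud(im):
    z=np.asarray(im['range_z'],float); v,u=np.mgrid[:420,:560]
    P=np.stack([(u-im['cx'])/im['fx']*z,(v-im['cy'])/im['fy']*z,z],-1)
    W=P@att(im).T+np.asarray(im['eye']); W[z==0]=np.nan; return W
def proj(im,p):
    c=(np.asarray(p,float)-np.asarray(im['eye']))@att(im)
    return c[...,0]/c[...,2]*im['fx']+im['cx'],c[...,1]/c[...,2]*im['fy']+im['cy']
E
python3 - <<'E'
from h import *
o=get_obs();print({k:np.round(v,3) for k,v in o.items()})
for n in('side','top'):
    im=snap(n);print(n,im['eye'],im['attitude'],im['fx'],im['cx'],im['cy'])
    cv2.imwrite('pics/%s0.png'%n,im['pixels'][...,::-1])
E
```

```text
{'t': np.float64(0.0), 'qpos': array([-1.202,  0.424,  1.631, -0.   ,  1.089, -0.019]), 'qvel': array([ 0.   , -0.001, -0.   ,  0.001,  0.   ,  0.   ]), 'joint_torque': array([-1.0000e-03, -5.4463e+01, -2.7367e+01,  6.4000e-02,  2.3000e-02,
       -0.0000e+00]), 'ee_pos': array([ 236.175, -578.045,  221.888]), 'orientation': array([-3.081, -0.605,  0.   ]), 'ft_force': array([ 0.093, -0.446,  1.281]), 'moment': array([ 0.038, -0.03 , -0.005]), 'width': np.float64(87.842)}
side [  7.8701098  651.54530912 765.38978787] [-0.92479253  2.43358394 -1.14121963] 457.1240367961916 275.74189659643054 206.05867305511433
top [ 423.74551771   13.41347904 1332.22760777] [-2.19472325  2.14141778 -0.14121728] 537.3713749236119 274.37429244307265 212.59858651018095
```

View pics/top0.png

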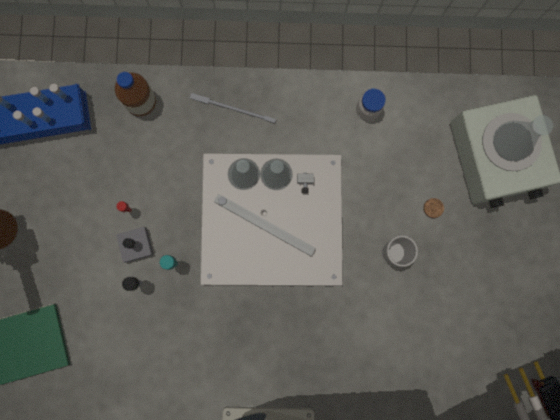

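View pics/side0.png

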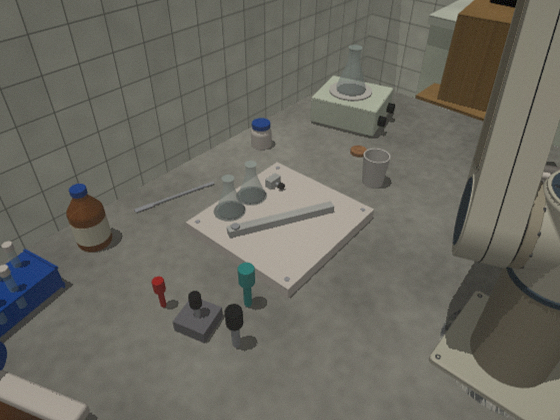

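Top view: board (203–342, 154–286), pivot (221,201), bar free end (313,251), hole (264,212), flasks (242,173) and (277,173), buffer (305,190). The pin in its grey rest is at (129,244), and the larger black look-alike at (131,284). The cup is at (402,251). The side view agrees.

```bash
cat > m.py <<'E'
from h import *
def ld(n): return dict(np.load('pics/%s.npz'%n))
if __name__=='__main__':
    im=ld('top');W=cloud(im);px=im['pixels'].astype(int)
    x,y,z=W[...,0],W[...,1],W[...,2]
    def pick(u0,v0,u1,v1,lo,hi):
        m=np.zeros(z.shape,bool);m[v0:v1,u0:u1]=1;return m&(z>lo)&(z<hi)
    m=pick(190,140,355,300,20,70)&(px.mean(-1)>0)
    print('board z',np.median(z[pick(215,260,300,280,0,60)]))
    rc=cv2.minAreaRect(np.float32(np.c_[x[m],y[m]]));print('board',rc)
    h=pick(215,190,320,260,42,54);rb=cv2.minAreaRect(np.float32(np.c_[x[h],y[h]]));print('bar',rb,np.median(z[h]))
    p=pick(212,193,230,210,53,62);print('pivothead',np.c_[x[p],y[p],z[p]].mean(0),p.sum())
    p=pick(115,230,145,258,70,110);print('pin',np.median(z[p]),x[p].min(),x[p].max(),y[p].min(),y[p].max(),p.sum())
    p=pick(110,225,155,268,22,40);print('rest',cv2.minAreaRect(np.float32(np.c_[x[p],y[p]])),np.median(z[p]))
    for nm,b in dict(big=(120,272,142,295),teal=(158,252,180,272),red=(114,198,134,215)).items():
        p=pick(*b,40,150);print(nm,np.median(z[p]),x[p].min(),x[p].max(),y[p].min(),y[p].max(),p.sum())
    for nm,b in dict(fa=(222,150,259,190),fb=(260,150,294,190),buf=(294,170,316,196),cup=(380,230,425,272)).items():
        p=pick(*b,36,200);print(nm,np.nanpercentile(z[p],95),x[p].min(),x[p].max(),y[p].min(),y[p].max(),p.sum())
    # dark pixels: hole, with ray to z=30
    def ray(u,v,zz):
        d=att(im)@np.array([(u-im['cx'])/im['fx'],(v-im['cy'])/im['fy'],1]);e=im['eye'];return e+d*(zz-e[2])/d[2]
    big=cv2.resize(im['pixels'][140:300,190:360],None,fx=4.5,fy=3.7,interpolation=cv2.INTER_CUBIC) if 0 else None
    g=px.mean(-1);s=g[204:221,256:273];w=np.clip(np.median(s)-s-8,0,None);vv,uu=np.mgrid[204:221,256:273]
    u=(w*uu).sum()/w.sum();v=(w*vv).sum()/w.sum();print('hole px',u,v,ray(u,v,30))
E
python3 m.py
```

```text
board z 29.916418415745284
board ((562.7062377929688, 2.891448974609375), (321.1759033203125, 341.2126159667969), 1.1123327016830444)
bar ((595.591796875, -5.3116607666015625), (268.6648254394531, 136.5994873046875), 62.015018463134766) 49.72802614614727
pivothead [598.32627521 121.83310593  56.37434568] 59
pin 86.57868235366323 480.4264997513194 502.4377660636557 323.2457552878367 345.42944053171067 98
rest ((491.3543395996094, 335.7161865234375), (71.29108428955078, 71.02021789550781), 17.247365951538086) 29.801375633258317
big 108.28608889950658 382.4212247661708 412.35287060090894 305.84623713729883 337.02915659668537 208
teal 113.92627081795092 432.0522531706356 464.6036586269211 221.88762772371604 255.70231216054918 208
red 80.61032755158612 564.9816145356801 587.9086739937771 344.551952158706 367.9083490017079 107
fa 132.13651775344488 630.0671683596779 718.1355210586846 38.1793903753719 126.8710293597486 601
fb 131.48505662511417 636.7150664343143 712.390533897496 -44.10860329997297 32.82253084112454 600
buf 59.79003805395746 619.154801927574 681.8334565837333 -95.07535708438088 -52.29973352940894 231
cup 92.52034169122899 454.1519289849846 522.0636156643458 -336.43242987526486 -264.5208893930834 454
hole px 262.07097858042835 212.40151196976058 [575.40729609  26.81214096  30.        ]
```

```bash
cat > m2.py <<'E'
from m import *
im=ld('top');W=cloud(im);px=im['pixels'].astype(int);x,y,z=np.moveaxis(W,-1,0)
m=np.zeros(z.shape,bool);m[140:300,190:355]=1;m&=(z>20)
P=np.c_[x[m],y[m]]
# board yaw: outline lines of near/far/left/right edges
def edge(coord,other,lo,hi,f):
    b=np.arange(lo,hi,6);e=[(o+3,f(coord[(other>o)&(other<o+6)])) for o in b];e=np.array(e);k=np.polyfit(*e.T,1);r=e[:,1]-np.polyval(k,e[:,0]);g=abs(r)<3;return np.polyfit(*e[g].T,1)
for nm,a in dict(near=(P[:,0],P[:,1],-150,155,np.min),far=(P[:,0],P[:,1],-150,155,np.max),right=(P[:,1],P[:,0],420,700,np.min),left=(P[:,1],P[:,0],420,700,np.max)).items(): print(nm,edge(*a))
h=m&(z>44)&(z<53)&(x<625)
n,l,st,_=cv2.connectedComponentsWithStats(h.astype(np.uint8));k=1+np.argmax(st[1:,4]);h=l==k
rb=cv2.minAreaRect(np.float32(np.c_[x[h],y[h]]));print('bar',rb)
q=np.c_[x[h],y[h]];c=q.mean(0);d=np.linalg.svd(q-c,full_matrices=False)[2][0];print(c,d,np.arctan2(d[0],d[1]),np.percentile((q-c)@d,[0,1,99,100]))
cv2.imwrite('pics/c1.png',cv2.resize(px[180:265,205:325].astype(np.uint8)[...,::-1],None,fx=6,fy=6,interpolation=cv2.INTER_CUBIC))
E
python3 m2.py
```

```text
near [-2.35283119e-02  4.02789414e+02]
far [-1.69849444e-02  7.20994531e+02]
right [ 1.56586790e-02 -1.74922502e+02]
left [1.79207487e-02 1.62017340e+02]
bar ((541.4142456054688, 14.178794860839844), (252.21156311035156, 22.820037841796875), 62.11077117919922)
[539.70606694  11.50785944] [-0.4661563  -0.88470238] -2.656651502848443 [-129.27496788 -118.3293478   120.36413112  122.92886532]
```

View pics/c1.png

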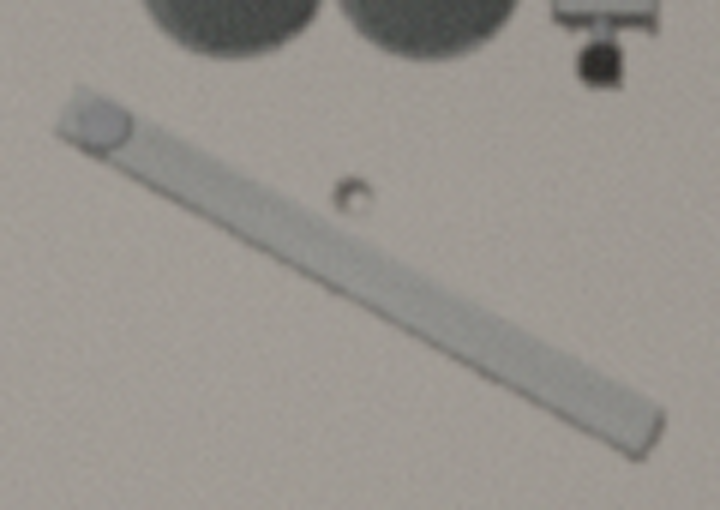

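Crop: hole at top-view pixel (263.8,212.8), pivot (222,200.8), buffer (305,190). This agrees with pivot (598,122) mm, board yaw about 0.018, and a predicted hole at about (574.6,21.6). The bar is about 0.487 rad open. Next I move in front of the bar's free end with the fingers closed.

play_rows --plan "0 4 -3.91 0 0 0 0;0 4 -3.91 0 0 0 0;0 4 -3.91 0 0 0 0;0 4 -3.91 0 0 0 0;0 4 -3.91 0 0 0 0;0 4 -3.91 0 0 0 0;0 4 -3.91 0 0 0 0;0 4 -3.91 0 0 0 0;0 4 -3.91 0 0 0 0;0 4 -3.91 0 0 0 0;0 0 0 0 0 0 10;0 0 0 0 0 0 10;0 0 0 0 0 0 10;0 0 0 0 0 0 10;0 0 0 0 0 0 10;0 0 0 0 0 0 0;0 0 0 0 0 0 0"

```text
t: 2.22
ee_pos: [458.7, -65.3, 222.6]
orientation: [-3.051, 0.749, 0.0]
ft_force: [0.8, -0.5, 0.8]
width: 0.3
```

```bash
python3 - <<'E'
from h import *
o=get_obs();print(o['ee_pos'],R.from_rotvec(o['orientation']).as_matrix().round(3).tolist(),o['ft_force'],o['qpos'])
im=snap('wrist');print(im['eye']);cv2.imwrite('pics/w1.png',im['pixels'][...,::-1])
E
```

```text
[458.67956874 -65.32510451 222.57027839] [[0.886, -0.463, -0.0], [-0.463, -0.886, 0.0], [-0.0, 0.0, -1.0]] [ 0.83338328 -0.48189983  0.76282976] [-1.67169940e-01  1.84060078e-01  1.97561646e+00  2.46644037e-05
  9.82187858e-01  1.88512195e+00]
[ 533.16669261 -105.9573621   384.17002797]
```

View pics/w1.png

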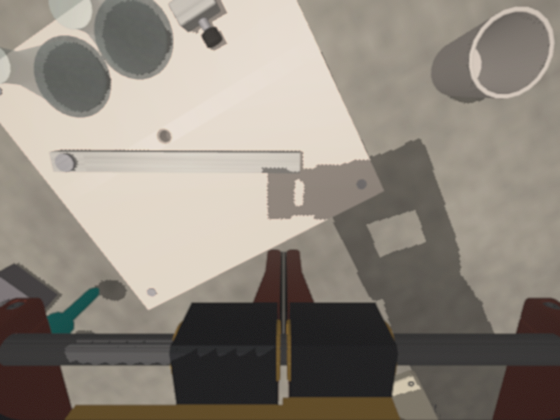

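```bash
python3 - <<'E'
from m import *
im=ld('wrist');e=im['eye'];g=im['pixels'].astype(float).mean(-1)
def ray(u,v,zz):
    d=att(im)@np.array([(u-im['cx'])/im['fx'],(v-im['cy'])/im['fy'],1]);return (e+d*(zz-e[2])/d[2]).round(1)
m=(g[125:148,153:176]<np.median(g[125:148,153:176])-25);v,u=np.nonzero(m);print('hole',m.sum(),(u.min()+u.max())/2+153,(v.min()+v.max())/2+125,ray((u.min()+u.max())/2+153,(v.min()+v.max())/2+125,30))
print('pivot',ray(66,162,56),'endface',ray(302,153,50),ray(302,170,50),'bufface',ray(215,46,45), 'buf left/right',ray(204,42,45),ray(222,36,45))
W=cloud(im);z=W[...,2]
p=np.zeros(z.shape,bool);p[150:176,50:80]=1;p&=(z>53.5)&(z<60);print('pivot d',W[p].mean(0),p.sum())
p=np.zeros(z.shape,bool);p[145:180,90:300]=1;p&=(z>45)&(z<52);c=W[p][:,:2];print('bar',cv2.minAreaRect(np.float32(c)),p.sum())
p=np.zeros(z.shape,bool);p[20:50,195:230]=1;p&=(z>34);print('buf',W[p].min(0),W[p].max(0))
E
```

```text
hole 165 164.0 136.0 [574.   21.8  30. ]
pivot [596.7 119.2  56. ] endface [ 488.9 -105.8   50. ] [472.6 -97.7  50. ] bufface [620.4 -76.5  45. ] buf left/right [628.4 -68.8  45. ] [624.7 -87.1  45. ]
pivot d [597.33709003 121.05956292  55.55687047] 285
bar ((534.2969360351562, 1.9875564575195312), (227.51870727539062, 22.364049911499023), 62.19913101196289) 4389
buf [623.28303003 -86.54266948  34.25965097] [647.9247915  -67.36560754  51.25550847]
```

play_rows --plan "0 0 0 5 0 0 0;0 0 0 5 0 0 0;0 0 0 5 0 0 0;0 0 0 2.56 0 0 0;0 0 0 1 0 0 0;0 0.4 0 0 0 0 0;0 0.4 0 0 0 0 0;0 0.2 0 0 0 0 0;0 0 0 0 0 0 0;0 0 0 0 0 0 0"

```text
t: 3.52
ee_pos: [467.7, -70.0, 37.4]
orientation: [-3.05, 0.754, -0.001]
ft_force: [0.0, 0.2, -0.8]
width: 0.8
```

play_rows --plan "0 0.1 0 0 0 0 0;0 0.1 0 0 0 0 0;0 0.1 0 0 0 0 0;0 0.1 0 0 0 0 0;0 0.1 0 0 0 0 0;0 0.1 0 0 0 0 0;0 0.1 0 0 0 0 0;0 0.1 0 0 0 0 0"

```text
t: 4.53
ee_pos: [474.9, -73.8, 37.1]
orientation: [-3.05, 0.754, -0.0]
ft_force: [-0.3, 0.3, -0.5]
width: 0.3
```

play_rows --plan "0 0.2 0 0 0 0 0;0 0.2 0 0 0 0 0;0 0.2 0 0 0 0 0;0 0.46 0.04 0 0 0 -1.15;0 0.46 0.04 0 0 0 -1.15;0 0.46 0.04 0 0 0 -1.15;0 0.46 0.04 0 0 0 -1.15;0 0.46 0.04 0 0 0 -1.15"

```text
t: 5.52
ee_pos: [500.2, -88.3, 37.1]
orientation: [-3.084, 0.598, 0.0]
ft_force: [-0.1, 0.5, -0.8]
width: 0.3
```

```bash
cat > st.py <<'E'
from h import *
o=get_obs();p=o['ee_pos'];M=R.from_rotvec(o['orientation']).as_matrix();r=M.T@(p-np.array([597.8,121.4,30]))
print('t',o['t'],'p',p.round(1),'tool-frame rel pivot',r.round(1),'yaw',np.arctan2(M[1,0],M[0,0]).round(3),'F tool',(M.T@o['ft_force']).round(2),'F',o['ft_force'].round(2),'q6',o['qpos'][5].round(2),'tilt',M[2].round(3))
E
python3 st.py
```

```text
t 5.525 p [500.2 -88.3  37.1] tool-frame rel pivot [-12.1 231.   -7.1] yaw -0.383 F tool [-0.28 -0.43  0.84] F [-0.09  0.5  -0.84] q6 1.76 tilt [-0. -0. -1.]
```

```bash
cat > bar.py <<'E'
from h import *
im=snap('wrist');W=cloud(im);z=W[...,2];p=(z>45)&(z<52)&(W[...,0]>380)&(W[...,0]<640)&(abs(W[...,1])<150)
d=np.hypot(W[...,0]-597.8,W[...,1]-121.4);p&=(d>25)&(d<260)
n,l,s,_=cv2.connectedComponentsWithStats(p.astype(np.uint8));k=1+np.argmax(s[1:,4]);c=W[l==k][:,:2]
rc=cv2.minAreaRect(np.float32(c));print(rc,len(c));b=cv2.boxPoints(rc)
m=np.array(rc[0])-[597.8,121.4];print('bar theta(open) world',np.arctan2(-m[0],-m[1]),np.hypot(*m));cv2.imwrite('pics/w_%d.png'%(1000*get_obs()['t']),im['pixels'][...,::-1])
E
python3 bar.py; ls pics
```

```text
((542.6849975585938, -33.88402557373047), (169.79278564453125, 24.962631225585938), 70.72325134277344) 13312
bar theta(open) world 0.34106027982354686 164.7749741086285
c1.png
side.npz
side0.png
top.npz
top0.png
w1.png
w_5575.png
wrist.npz
```

play_rows --plan "0 0.46 0.04 0 0 0 -1.3;0 0.46 0.04 0 0 0 -1.3;0 0.46 0.04 0 0 0 -1.3;0 0.46 0.04 0 0 0 -1.3;0 0.46 0.04 0 0 0 -1.3;0 0.46 0.04 0 0 0 -1.3;0 0.46 0.04 0 0 0 -1.3;0 0.46 0.04 0 0 0 -1.3;0 0.46 0.04 0 0 0 -1.3;0 0.46 0.04 0 0 0 -1.3;0 0.46 0.04 0 0 0 -1.3;0 0.46 0.04 0 0 0 -1.3;0 0.46 0.04 0 0 0 -1.3;0 0.3 0.02 0 0 0 -1;0 0.2 0 0 0 0 0"

```text
t: 7.45
ee_pos: [561.4, -108.6, 37.1]
orientation: [3.139, -0.113, -0.0]
ft_force: [-2.0, 0.2, 2.3]
width: 0.6
```

```bash
python3 st.py;python3 bar.py;python3 st.py
```

```text
t 7.45 p [ 561.4 -108.6   37.1] tool-frame rel pivot [-19.8 232.   -7.1] yaw -0.072 F tool [-2.03 -0.09 -2.28] F [-2.01  0.24  2.28] q6 1.43 tilt [-0.  0. -1.]
((586.8844604492188, -44.2349853515625), (167.58070373535156, 24.501968383789062), 86.50830078125) 13270
bar theta(open) world 0.06580601702902074 165.9942691061863
t 7.5 p [ 561.6 -108.6   37.1] tool-frame rel pivot [-19.5 232.   -7.1] yaw -0.072 F tool [-1.2   0.3  -0.83] F [-1.22 -0.21  0.83] q6 1.43 tilt [ 0.  0. -1.]
```

play_rows --plan "0 0.15 0 0 0 0 -0.4;0 0.15 0 0 0 0 -0.4;0 0.15 0 0 0 0 -0.4;0 0.15 0 0 0 0 -0.4;0 0.15 0 0 0 0 -0.4;0 0.15 0 0 0 0 -0.4;0 0.15 0 0 0 0 -0.4;0 0.15 0 0 0 0 -0.4"

```text
t: 8.5
ee_pos: [573.5, -109.1, 37.1]
orientation: [-3.141, 0.025, -0.0]
ft_force: [-1.1, -1.0, -0.2]
width: 0.3
```

```bash
python3 - <<'E'
import runpy
runpy.run_path('bar.py')
from h import *
im=snap('wrist');W=cloud(im);z=W[...,2]
th=0
rel=W[...,:2]-[597.8,121.4];c,s=np.cos(.018),np.sin(.018);bx=rel@[c,s];by=rel@[-s,c]
p=(z>33)&(z<75)&(bx>0)&(bx<90)&(by<-170)&(by>-230)
for lo in range(33,70,5):
    q=p&(z>lo)&(z<=lo+5)&(abs(by+200)<4);print(lo,q.sum(),np.percentile(bx[q],[0,2,10,50,98]).round(1) if q.sum() else '')
q=p&(z>38)&(z<48);print(cv2.imwrite('pics/w2.png',im['pixels'][...,::-1]))
E
python3 st.py
```

```text
((595.5831909179688, -43.746299743652344), (167.341552734375, 24.648048400878906), 89.46764373779297) 13268
bar theta(open) world 0.013422498442521935 165.16117752524787
33 52 [ 5.2  5.3  5.5  5.8 34.7]
38 136 [ 5.2  5.3  5.6 37.6 72.5]
43 516 [ 4.6  5.5 22.8 41.2 72.3]
48 529 [ 0.   0.7  2.  26.1 34.4]
53 931 [46.2 46.7 48.6 57.5 67.6]
58 0 
63 0 
68 0 
True
t 8.6 p [ 573.7 -109.    37.1] tool-frame rel pivot [-20.4 230.8  -7.1] yaw -0.016 F tool [-0.74  0.43 -0.23] F [-0.75 -0.42  0.23] q6 1.38 tilt [ 0.001 -0.    -1.   ]
```

View pics/w2.png

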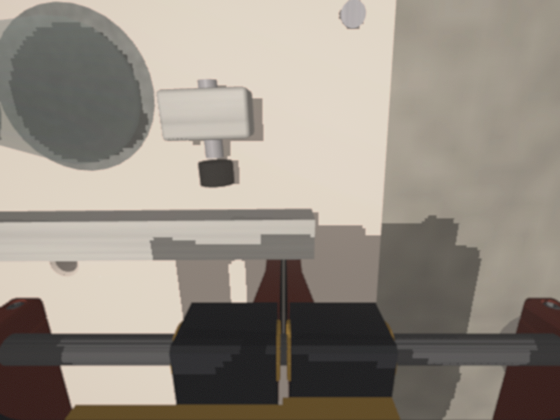

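The buffer face is at pixel (216,187) and the bar's far edge at row 210, so about 16 mm of gap is left at the buffer and the face is about 22 mm beyond the pivot line.

play_rows --plan "0 0.15 0 0 0 0 -0.37;0 0.15 0 0 0 0 -0.37;0 0.15 0 0 0 0 -0.37;0 0.15 0 0 0 0 -0.37;0 0.15 0 0 0 0 -0.37;0 0.15 0 0 0 0 -0.37;0 0.15 0 0 0 0 -0.37;0 0.15 0 0 0 0 -0.37;0 0.05 0 0 0 0 0;0 0 0 0 0 0 0"

```text
t: 9.85
ee_pos: [586.0, -108.9, 37.1]
orientation: [-3.141, -0.056, -0.0]
ft_force: [0.6, -0.4, -0.5]
width: 0.6
```

```bash
cat > gap.py <<'E'
from h import *
F=[]
for i in range(2):
    im=snap('wrist');F.append(get_obs()['ft_force'])
W=cloud(im);z=W[...,2];rel=W[...,:2]-[597.8,121.4];c,s=np.cos(.018),np.sin(.018);bx=rel@[c,s];by=rel@[-s,c]
q=(abs(by+200)<4)&(z>34)&(z<47)&(bx>-5)&(bx<40);h=np.sort(bx[q]);d=np.diff(h);k=np.argmax(d);print('bar face',h[k],'buffer face',h[k+1],'gap',d[k])
print('F',np.round(F,2))
E
python3 gap.py; python3 st.py
```

```text
bar face 16.933055304395793 buffer face 34.337573764368244 gap 17.40451845997245
F [[-0.35 -1.04 -0.01]
 [-0.95 -0.32 -0.35]]
t 9.95 p [ 586.  -108.9   37.1] tool-frame rel pivot [-20.  229.8  -7.1] yaw 0.035 F tool [-0.96  0.28  0.35] F [-0.95 -0.32 -0.35] q6 1.33 tilt [ 0. -0. -1.]
```

play_rows --plan "0 0.06 0 0 0 0 -0.14;0 0.06 0 0 0 0 -0.14;0 0.06 0 0 0 0 -0.14;0 0.06 0 0 0 0 -0.14;0 0 0 0 0 0 0"

```text
t: 10.58
ee_pos: [588.5, -108.9, 37.1]
orientation: [-3.141, -0.071, -0.001]
ft_force: [-1.2, -0.1, -0.4]
width: 0.5
```

play_rows --plan "0 0.05 0 0 0 0 -0.12;0 0.05 0 0 0 0 -0.12;0 0 0 0 0 0 0"

```text
t: 10.95
ee_pos: [589.4, -108.8, 37.1]
orientation: [-3.141, -0.077, -0.0]
ft_force: [-0.9, -0.8, -0.2]
width: 0.3
```

play_rows --plan "0 0.05 0 0 0 0 -0.12;0 0.05 0 0 0 0 -0.12;0 0 0 0 0 0 0"

```text
t: 11.32
ee_pos: [590.4, -108.8, 37.1]
orientation: [-3.14, -0.084, -0.0]
ft_force: [-0.6, -0.2, -0.5]
width: 0.8
```

play_rows --plan "0 0.05 0 0 0 0 -0.12;0 0.05 0 0 0 0 -0.12;0 0 0 0 0 0 0"

```text
t: 11.7
ee_pos: [591.4, -108.7, 37.1]
orientation: [-3.14, -0.091, -0.0]
ft_force: [-0.1, -0.7, -0.7]
width: 0.5
```

```bash
python3 gap.py; python3 st.py
```

```text
bar face 25.645962140038225 buffer face 31.40454256690207 gap 5.758580426863844
F [[-0.76 -0.58 -0.61]
 [ 0.49 -0.55  0.29]]
t 11.8 p [ 591.4 -108.7   37.1] tool-frame rel pivot [-19.7 229.3  -7.1] yaw 0.058 F tool [ 0.46  0.58 -0.29] F [ 0.49 -0.55  0.29] q6 1.31 tilt [ 0.  0. -1.]
```

play_rows --plan "0 0.05 0 0 0 0 -0.12;0 0.05 0 0 0 0 -0.12;0 0 0 0 0 0 0"

```text
t: 12.18
ee_pos: [592.3, -108.7, 37.1]
orientation: [3.14, 0.097, 0.0]
ft_force: [-0.6, -0.8, 0.8]
width: 0.5
```

```bash
cat > f.py <<'E'
from h import *
F=[]
for i in range(4):
    get_image('side');F.append(get_obs()['ft_force'])
print(np.round(F,2)[:,0],np.mean(F,0).round(2),get_obs()['ee_pos'],get_obs()['t'])
E
python3 f.py
```

```text
[-0.57 -1.83 -1.02  0.89] [-0.63 -1.09  0.04] [ 592.33357605 -108.64718022   37.07970433] 12.375
```

play_rows --plan "0 0.05 0 0 0 0 -0.12;0 0.05 0 0 0 0 -0.12;0 0 0 0 0 0 0"

```text
t: 12.75
ee_pos: [593.0, -108.7, 37.1]
orientation: [-3.14, -0.104, 0.001]
ft_force: [-2.5, -1.1, 1.4]
width: 0.5
```

```bash
python3 f.py
```

```text
[-2.75 -2.89 -2.31 -2.73] [-2.67 -1.86  1.68] [ 593.08079172 -108.66023525   37.07684577] 12.95
```

play_rows --plan "0 0.03 0 0 0 0 -0.06;0 0.03 0 0 0 0 -0.06;0 0 0 0 0 0 0"

```text
t: 13.32
ee_pos: [593.4, -108.7, 37.1]
orientation: [-3.14, -0.107, 0.001]
ft_force: [-5.3, -2.4, 2.6]
width: 0.7
```

```bash
python3 f.py
```

```text
[-4.9  -4.51 -4.61 -4.7 ] [-4.68 -2.56  3.58] [ 593.36263604 -108.6379824    37.05551165] 13.525
```

play_rows --plan "0 0.03 0 0 0 0 0;0 0.03 0 0 0 0 0;0 0 0 0 0 0 0"

```text
t: 13.9
ee_pos: [593.6, -108.6, 37.1]
orientation: [-3.14, -0.107, 0.003]
ft_force: [-6.7, -2.2, 4.2]
width: 0.9
```

```bash
python3 f.py
```

```text
[-6.3  -5.9  -5.4  -5.49] [-5.77 -2.99  4.39] [ 593.54019287 -108.63859554   37.03180454] 14.1
```

play_rows --plan "0 0.035 0 0 0 0 0;0 0 0 0 0 0 0;0 0 0 0 0 0 0;0 0 0 0 0 0 0;0 0 0 0 0 0 0;0 0 0 0 0 0 0"

```text
t: 14.85
ee_pos: [593.6, -108.6, 37.0]
orientation: [-3.14, -0.107, 0.004]
ft_force: [-6.3, -3.9, 5.1]
width: 0.3
```

```bash
python3 f.py
```

```text
[-6.3  -6.03 -6.35 -6.45] [-6.28 -3.03  5.47] [ 593.59939107 -108.62471623   37.04455769] 15.05
```

play_rows --plan "0 0.03 0 0 0 0 0;0 0 0 0 0 0 0;0 0 0 0 0 0 0;0 0 0 0 0 0 0;0 0 0 0 0 0 0;0 0 0 0 0 0 0"

```text
t: 15.8
ee_pos: [593.7, -108.6, 37.0]
orientation: [-3.14, -0.107, 0.004]
ft_force: [-7.2, -2.7, 5.6]
width: 0.3
```

```bash
python3 f.py
```

```text
[-7.73 -7.21 -6.44 -7.48] [-7.21 -3.24  6.1 ] [ 593.73940434 -108.59132822   37.01735161] 16.0
```

play_rows --plan "0 -0.1 0 0 0 0 0;0 -0.3 0 0 0 0 0;0 -0.6 0 0 0 0 0;0 -1 0 0 0 0 0;0 0 0 -4.67 0 0 0;0 0 0 -4.67 0 0 0;5 0 0 -4.67 0 0 0;5 -0.65 -5.62 0 0 0 0;5 -0.65 -5.62 0 0 0 0;5 -0.65 -5.62 0 0 0 0;5 -0.65 -5.62 0 0 0 0;5 -0.65 -5.62 0 0 0 0;5 -0.65 -5.62 0 0 0 0;5 -0.65 -5.62 0 0 0 0;5 -0.65 -5.62 0 0 0 0;5 0 0 0 0 0 0;5 0 0 0 0 0 0"

```text
t: 18.12
ee_pos: [492.0, 334.5, 176.9]
orientation: [3.139, 0.108, -0.001]
ft_force: [0.1, -0.2, -0.7]
width: 49.7
```

```bash
python3 st.py; python3 - <<'E'
from h import *
im=snap('wrist');W=cloud(im);z=W[...,2]
cv2.imwrite('pics/w3.png',im['pixels'][...,::-1])
p=(z>70)&(z<100)&(abs(W[...,0]-491)<25)&(abs(W[...,1]-335)<25);q=W[p];print('pin',q.min(0),q.max(0),np.median(q,0),p.sum())
t=p&(z>86)&(z<91);print('top disc',cv2.minEnclosingCircle(np.float32(W[t][:,:2])) if t.any() else 0,W[t].mean(0))
E
```

```text
t 18.125 p [492.  334.5 176.9] tool-frame rel pivot [ -90.9 -219.8 -146.9] yaw 0.069 F tool [0.13 0.19 0.66] F [ 0.14 -0.18 -0.66] q6 2.08 tilt [-0.001  0.001 -1.   ]
pin [478.24310308 322.25121409  70.18566752] [501.55518454 345.93228051  89.38523807] [492.02307284 334.23418474  87.27807645] 674
top disc ((489.4305725097656, 334.0465393066406), 11.75125789642334) [489.90715189 333.98584925  87.51083115]
```

View pics/w3.png

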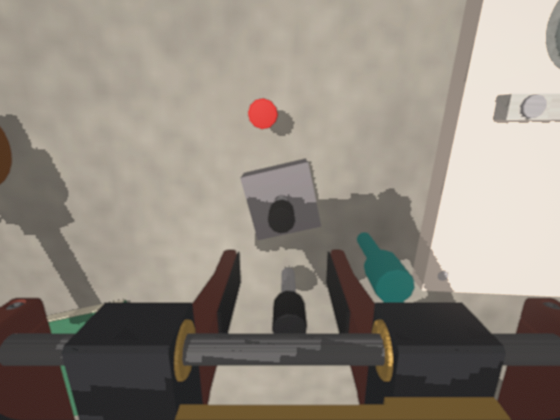

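play_rows --plan "5 -0.15 0 4 0 0 0;5 0 0 4 0 0 0;5 0 0 3 0 0 0;5 0 0 1.3 0 0 0;5 0 0 0 0 0 0;0 0 0 0 0 0 0;0 0 0 0 0 0 0;0 0 0 0 0 0 0;0 0 0 0 0 0 0;0 0 0 0 0 0 0;0 0 0 0 0 0 0;0 0 0 0 0 0 0"

```text
t: 19.68
ee_pos: [491.6, 335.4, 54.9]
orientation: [-3.139, -0.107, -0.002]
ft_force: [-0.1, -0.9, 6.4]
width: 23.2
```

```bash
python3 st.py; python3 f.py
```

```text
t 19.675 p [491.6 335.4  54.9] tool-frame rel pivot [ -91.3 -220.8  -24.9] yaw 0.068 F tool [-0.12  0.85 -6.41] F [-0.07 -0.86  6.41] q6 2.08 tilt [ 0.001 -0.001 -1.   ]
[ 0.62 -0.53  0.36 -0.07] [ 0.09 -0.42  6.1 ] [491.61759131 335.4272418   54.89632497] 19.875
```

play_rows --plan "0 0 0 -1 0 0 0;0 0 0 -3 0 0 0;0 0 0 -4 0 0 0;0 0 0 -2 0 0 0;0 0 0 0 0 0 0;0 1.02 5.31 0 0 0 0;0 1.02 5.31 0 0 0 0;0 1.02 5.31 0 0 0 0;0 1.02 5.31 0 0 0 0;0 1.02 5.31 0 0 0 0;0 1.02 5.31 0 0 0 0;0 0 0 0 0 0 0;0 0 0 0 0 0 0"

```text
t: 21.5
ee_pos: [572.9, 21.6, 153.1]
orientation: [-3.139, -0.106, 0.003]
ft_force: [0.2, 0.7, 0.1]
width: 23.8
```

```bash
python3 st.py; python3 - <<'E'
from h import *
im=snap('wrist');cv2.imwrite('pics/w4.png',im['pixels'][...,::-1]);s=snap('side')
o=get_obs();p=o['ee_pos']
a=s['pixels'][...,::-1];u,v=proj(s,np.array([574.3,21.7,60]));u,v=int(u),int(v)
b=cv2.resize(a[max(0,v-90):v+60,u-90:u+90],None,fx=3,fy=3,interpolation=cv2.INTER_CUBIC)
cv2.imwrite('pics/ws4.png',np.hstack([im['pixels'][...,::-1][:, 140:420],cv2.resize(b,(504,420))]));print(u,v)
E
```

```text
t 21.5 p [572.9  21.6 153.1] tool-frame rel pivot [ -31.8   97.9 -123.1] yaw 0.067 F tool [ 0.22 -0.71 -0.07] F [0.17 0.72 0.07] q6 1.52 tilt [-0.002 -0.    -1.   ]
272 205
```

View pics/ws4.png

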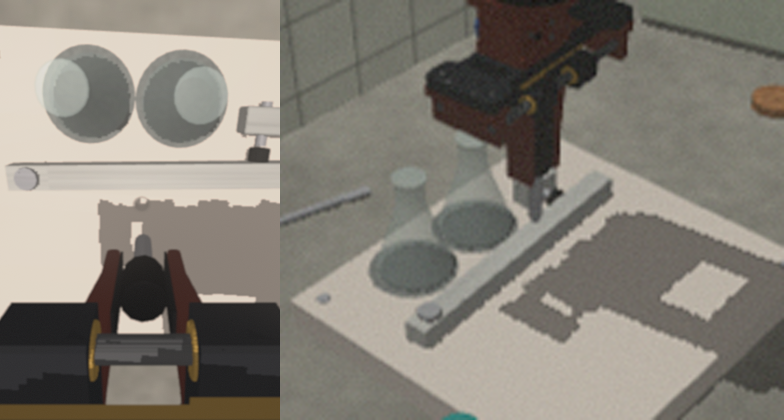

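The bar is closed on the buffer. The pin hangs upright in the grip, with the hole just ahead at wrist pixel (281,204). Next I measure the pin's offset.

```bash
python3 - <<'E'
from m import *
from scipy.optimize import least_squares as L
p=get_obs()['ee_pos']
for n in('wrist','side'):
    im=ld(n);W=cloud(im);g=im['pixels'].mean(-1);z=W[...,2];near=np.hypot(W[...,0]-573,W[...,1]-21.6)<20
    for nm,lo,hi,r in(('shank',112,150,6),('head',158,184,12)):
        m=near&(z>lo)&(z<hi)
        if nm=='head': m&=np.hypot(W[...,0]-573,W[...,1]-21.6)<15
        q=W[m][:,:2]
        if len(q)<15: print(n,nm,len(q));continue
        s=L(lambda c:np.hypot(*(q-c).T)-r,[573,21.6],loss='soft_l1');print(n,nm,len(q),s.x.round(1),np.sqrt(s.cost/len(q)).round(2))
im=ld('wrist');g=im['pixels'].mean(-1);e=im['eye']
for u,v in((281.5,204),):
    d=att(im)@np.array([(u-im['cx'])/im['fx'],(v-im['cy'])/im['fy'],1]);print('hole',e+d*(30-e[2])/d[2])
W=cloud(im);z=W[...,2];q=W[(z>53.5)&(z<59)&(abs(W[...,0]-598)<15)&(abs(W[...,1]-121)<15)];print('pivot',q.mean(0),(q.max(0)+q.min(0))/2)
E
```

```text
wrist shank 330 [570.4  19.9] 0.16
wrist head 1204 [570.6  19.8] 0.64
side shank 63 [570.2  25. ] 0.66
side head 55 [571.   22.6] 1.13
hole [574.95284592  21.65734502  30.        ]
pivot [598.21830952 121.5596809   55.69017334] [597.9430266  121.56769423  55.5927995 ]
```

play_rows --plan "0 0.32 -0.05 0 0 0 0;0 0 0 3 0 0 0;0 0 0 3 0 0 0;0 0 0 1.1 0 0 0;0 0 0 0 0 0 0;0 0 0 0.2 0 0 0;0 0 0 0.2 0 0 0;0 0 0 0.2 0 0 0;0 0 0 0.2 0 0 0;0 0 0 0.2 0 0 0;0 0 0 0 0 0 0"

```text
t: 22.98
ee_pos: [576.9, 22.2, 73.0]
orientation: [-3.14, -0.107, 0.001]
ft_force: [0.3, 1.3, -1.8]
width: 23.3
```

```bash
python3 st.py; python3 f.py
```

```text
t 22.975 p [576.9  22.2  73. ] tool-frame rel pivot [-27.6  97.5 -43. ] yaw 0.068 F tool [ 0.42 -1.25  1.83] F [ 0.33  1.28 -1.83] q6 1.52 tilt [-0. -0. -1.]
[ 0.73 -0.63  0.07 -0.06] [ 0.03  0.22 -0.66] [577.0202003   22.13663815  73.16660129] 23.175
```

play_rows --plan "0 0 0 0.2 0 0 0;0 0 0 0.2 0 0 0;0 0 0 0.2 0 0 0;0 0 0 0.2 0 0 0;0 0 0 0 0 0 0"

```text
t: 23.8
ee_pos: [576.9, 22.2, 64.9]
orientation: [-3.14, -0.107, 0.001]
ft_force: [-0.9, 3.7, -0.7]
width: 23.5
```

```bash
python3 f.py
```

```text
[-1.27 -0.76 -0.1  -0.9 ] [-0.76  3.73 -1.87] [576.91551951  22.20985274  64.96756363] 24.0
```

play_rows --plan "0 0 -0.06 0 0 0 0;0 0 0 0.2 0 0 0;0 0 0 0.2 0 0 0;0 0 0 0.2 0 0 0;0 0 0 0.2 0 0 0;0 0 0 0.1 0 0 0;0 0 0 0 0 0 0"

```text
t: 24.88
ee_pos: [577.0, 22.6, 56.0]
orientation: [3.14, 0.107, -0.0]
ft_force: [0.9, 0.5, -2.1]
width: 23.5
```

```bash
python3 f.py
```

```text
[ 0.03  0.67  0.46 -0.32] [ 0.21  0.8  -0.6 ] [577.00469401  22.60737116  56.1785376 ] 25.075
```

play_rows --plan "0 0 0 0.1 0 0 0;0 0 0 0.05 0 0 0;0 0 0 0 0 0 0"

```text
t: 25.45
ee_pos: [577.2, 22.7, 54.9]
orientation: [-3.14, -0.107, -0.001]
ft_force: [-1.2, 0.6, 3.0]
width: 23.7
```

```bash
python3 f.py
```

```text
[-0.69 -0.23 -2.12 -2.  ] [-1.26 -0.14  4.45] [577.18451961  22.69788605  54.92792906] 25.65
```

Seated: the vertical force rises at the same height as in the rest. I release and lift clear.

play_rows --plan "0 0 0 0.05 0 0 0;4 0 0 0 0 0 0;4 0 0 0 0 0 0;4 0 0 0 0 0 0;4 0 0 0 0 0 0;4 0 0 -1 0 0 0;4 0 0 -3 0 0 0;4 0 0 -5 0 0 0;4 0 0 -5 0 0 0;4 -3 0 0 0 0 0;4 -5 0 0 0 0 0;4 -5 0 0 0 0 0;4 0 0 0 0 0 0;4 0 0 0 0 0 0"

```text
t: 27.4
ee_pos: [448.5, 13.8, 195.2]
orientation: [3.14, 0.107, 0.004]
ft_force: [-0.4, -0.8, 0.8]
width: 39.8
```

```bash
python3 st.py; python3 - <<'E'
from h import *
im=snap('wrist');cv2.imwrite('pics/w5.png',im['pixels'][...,::-1]);W=cloud(im);z=W[...,2]
p=(z>82)&(z<95)&(np.hypot(W[...,0]-575,W[...,1]-22)<25);q=W[p];print('head top',np.median(q,0),cv2.minEnclosingCircle(np.float32(q[:,:2])),p.sum())
b=(z>45)&(z<52)&(abs(W[...,0]-600)<30)&(W[...,1]<100)&(W[...,1]>-120);print('bar',cv2.minAreaRect(np.float32(W[b][:,:2])))
E
```

```text
t 27.4 p [448.5  13.8 195.2] tool-frame rel pivot [-155.8   97.2 -165.6] yaw 0.068 F tool [-0.49  0.82 -0.84] F [-0.43 -0.85  0.83] q6 1.51 tilt [ 0.003  0.    -1.   ]
head top [571.22586474  24.37406944  87.28387412] ((571.2811279296875, 24.377197265625), 11.897150993347168) 757
bar ((610.6213989257812, -9.712471008300781), (28.949460983276367, 222.06707763671875), 4.396346092224121)
```

View pics/w5.png

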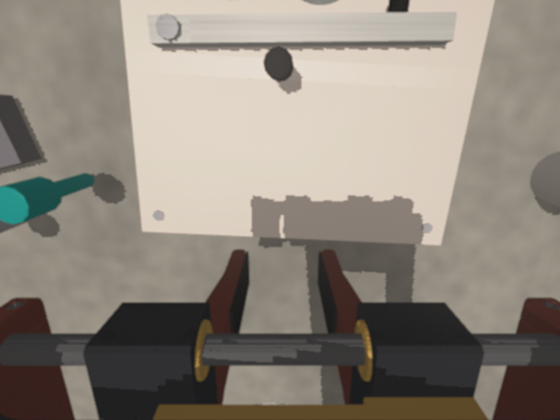

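The pin stands in the hole (head at pixel (278,62), top at z 87 against 88 expected) and the bar is closed behind it. The flasks still stand where they were and the gripper is clear, so I hand it in.

```bash
python3 -c "
from h import *
a=dict(np.load('pics/top.npz'));b=get_image('top')
A,B=cloud(a),cloud(b)
for n,(u0,v0,u1,v1) in dict(fa=(222,150,259,190),fb=(260,150,294,190),cup=(380,230,425,272)).items():
    f=lambda W:W[v0:v1,u0:u1][(W[v0:v1,u0:u1,2]>60)].mean(0).round(1)
    print(n,f(A),f(B))
print(close_job())"
```

```text
fa [662.7  71.6  96.8] [662.8  71.9  96.6]
fb [664.   -4.   96.6] [664.   -4.2  97.1]
cup [ 488.8 -305.6   82. ] [ 488.8 -305.4   81.9]
the job is handed in; nothing more can be done
None
```

The bar is closed, the catch pin is down in its hole in front of it, and the job is handed in. No verdict is reported.

- **Pressing the bar:** I swung the free end round with closed fingers until it met the buffer. The last hold was about 0.75 s at roughly 7.2 N along the push. The full force reading then, including sideways and vertical parts, was about 10 N. I estimate the rubber gave about 1 mm. I worked that out from finger force and travel, since the buffer's own value can't be read.
- **Pin:** I took the smaller black-headed pin from its rest and lowered it into the board's hole. It stopped at the same gripper height as in the rest. I then let go and moved clear.
- **Last checks:**
  - The top of the head is at z 87 mm, where fully down would be 88 mm.
  - The bar is about 0.06 rad past the board's y axis, against a limit of 0.12.
  - The flasks and the cup measure within 0.5 mm of where they started.
- **Disagreement:** the last wrist picture put the head about 4 mm from over the hole, against a limit of 8 mm. Camera error, the hole's clearance and a slight lean could each explain it. I did not measure the pin's tilt directly.

It took about 27 s of the 72 s allowed.

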